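# Seat the bracket on the checking fixture and clamp it

## Robot

A 6-joint arm with a two-finger parallel gripper is mounted at the origin on the work surface. World frame = base frame: x ahead of the robot, y to its left, z up, the work surface at z = 0. Lengths are in mm, angles in rad, forces in N, time in s.
With the tool pointing down it reaches from about 275 to 975 mm from the base axis. Payload 8.4 kg.
Tool frame: the origin (TCP) lies on the centre line of the jaws, within the pads' length; the fingertips stand 14 mm ahead of it and the grasp point (between the pads) lies 5 mm behind it (bot.tip_extent is the distance from the TCP to the fingertips, in mm); z points along the fingers, y is the line along which they close (so a half turn about z gives the same grasp; the last joint's range is limited). The gripper opens to 92 mm and grips with 3 to 60 N. Pads are 20 mm wide; open, the fingers measure 128 mm over their backs; the gripper's body (75 mm by 189 mm) begins 69 mm behind the grasp point.
Start: joints at [-1.184, 0.353, 1.633, -0, 1.155, -0.002], TCP at [236.923, -578.356, 228.583] pointing down, gripper open.
Joint ranges: [-2.63, 2.63], [-0.92, 2.1], [0.06, 2.66], [-1.3, 4.44], [0, 2.69], [-3.02, 3.02]. Speed limits (rad/s): [2.22, 2.22, 2.79, 3.14, 3.14, 3.14].

## Interface

Orientations are given as a unit quaternion [w, x, y, z].
In Python, from station import bot gives the robot as it stands.
- The arm moves only by the shell command python3 -m pendant 'ROWS' [OPENING]. ROWS is JSON, a list of rows, each a list of 2 entries, a list of its own where there are three numbers: the shift along the world's x, y, z in mm, then the turn, a rotation vector about the world's x, y, z in degrees. In form: [[[dx, dy, dz], [ax, ay, az]], ...]. A call has exactly 5 rows; each row shifts and turns the commanded pose from where the row before left it; what a row does not reach is not made up. A row lasts 1/12 s, in which the tool goes at most 41.7 mm and 7.16 degrees, less where a joint would pass 70% of its speed; a pose out of reach is approached as far as the arm can. A call with a gripper value outside its range is refused whole. OPENING is the finger opening in mm, from 0 to 91.9, set as the call begins (- or left out, the last holds). The fingers move at their own pace and stop on an object; the grip force is fixed at half the most. Time passes only in rows, so rows that do not move let the fingers close, or fill a call up. It gives the time, the measured TCP pose, the force, the opening and the grip force at its end, in the units of the state.
- bot.get_state(): the state, without advancing time (a new reading comes with each control period).
- bot.get_image(name): name is "scene" or "side" or "wrist"; returns the picture (400x640x3 uint8, blue, green, red); there is no depth.
- bot.get_calibration(name): a dict with "fx", "fy", "cx", "cy" (pixels), "dist_coeffs" ([k1, k2, p1, p2, k3] as OpenCV has them; the pictures are not rectified), "R" (3x3) and "t" (3): a world point X has camera coordinates R X + t. Camera axes: x right, y down, z forward; pixel columns grow to the right and rows downward; lengths in mm; the calibration is good to about 2 mm. A picture is of the moment at which its call begins: read the wrist's pose just before it. get_calibration takes no time and is no camera call; for the wrist camera it gives the pose at the moment of the call.
- bot.job_done(): hands the job in; it is judged then, once.
The state is a dict: "clock": time; "joint_pos": joint angles; "dq": joint speeds; "joint_torque": joint torques, N m; "position": TCP position; "orientation": TCP orientation; "wrist_force": force on the tool from outside, world axes, zero at the start; "moment": the same for the moment, N m; "gripper_width": finger opening in mm; "grip_force": force on a finger pad.
Only numpy, scipy, OpenCV 4.12 (cv2) and the standard library are available. Lean on these libraries where they do the work, as an engineer would, in place of code of your own. Each camera call takes 0.05 s, during which the arm holds its last target. There are 200 camera calls.

## Task

Take the two-hole bracket (wide end and narrow end) out of the wide, shallow blue bin within reach (not the four stock bins along the back) and seat it the right way round on the two pegs of the checking fixture, fully home and flat on both pads. Then swing the fixture's clamp arm over the bracket's narrow end as far as it goes, and let go. Leave the other parts in the bin and do not disturb the loose things on the bench.

Things in the scene. Friction and masses are not known exactly. Their poses are not given: they have to be found in the camera images.
- bracket: The part to fit: black moulded bracket 170 mm long (x), 0.15 to 0.31 kg. Base 14 mm thick, wide end 58 x 58 mm (x -85 to -27), the rest 38 mm wide. Upright grip rib in the middle, 64 mm long (x), 20 mm thick (y), up to 70 mm above the underside. Through holes at y = 0: 21 mm wide at x -55, 15 mm at x +55. Origin: centre of the underside; z up. Starts upright on the bin's floor.
- big_hole (a point): Centre of the bracket's 21 mm hole, at the underside.
- small_hole (a point): Centre of the bracket's 15 mm hole, at the underside.
- fixture: Fixed checking fixture: aluminium base 220 (x) x 150 (y) x 20 mm, origin at the centre of its underside. On it two dark steel pads, tops at z 32 mm, each with a steel peg at y = 0: 18 mm across at x -55, 12 mm at x +55, 13 mm tall, top 5 mm coned. Bracket home: flat on the pads, axes parallel to the fixture's, its origin at x = y = 0, z = 32 mm. Clamp pivot at x +72, y +60 mm.
- big_peg (a point): Centre of the 18 mm peg's foot, at the top of its pad (z = 32 mm of the fixture). Same axes as the fixture.
- small_peg (a point): Centre of the 12 mm peg's foot, at the top of its pad. Same axes as the fixture.
- clamp (a joint): Clamp arm's angle about its upright pivot, rad: 0 = open, arm along the fixture's +x; grows clockwise from above; 1.5708 = stop, closed, arm along the fixture's -y, across the bracket's narrow end, 4 mm above it. Starts at 0 to 0.4. Moves with about 1 N at the post and stays where left.
- clamp_pivot (a point): On the clamp's pivot axis, at the top of the arm (60 mm above the bench). The steel arm is 16 mm wide, 10 mm thick, 50 to 60 mm above the bench and reaches 76 mm from the pivot.
- clamp_post (a point): Centre of the top of the clamp's round black grip post: 16 mm across, 40 mm tall above the arm (top 100 mm above the bench), 60 mm from the pivot axis.
- bin: Wide, shallow blue bin on the robot's left, does not move, 260 (x) x 360 (y) x 55 mm, walls and floor 5 mm thick; origin at the centre of its underside. Holds the bracket and two other black parts in three lanes about 105 mm apart in y, in any order, and a flat strap along each end wall.
- blank: Black part that stays in the bin: as the bracket, with the same rib, but 38 mm wide all along and without holes. Origin: centre of the underside.
- clip: Black part that stays in the bin: plate 100 x 50 x 14 mm with one hole and a low upright wall (46 mm high) at its +x end. Origin: centre of the underside.
- strap_a: Black flat strap that stays in the bin, 12 x 150 (y) x 8 mm, lying along the bin's near (-x) wall. Origin: centre of the underside.
- strap_b: As strap_a, along the bin's far (+x) wall.
- jar: White jar with black lid, 52 mm across, 45 mm tall, on the bench between bin and fixture. Origin: centre of the underside. Leave alone.
- driver: Screwdriver, 190 mm long, lying on the bench beside the fixture, on its -y side. Leave alone.
- plug: Steel plug gauge, upright cylinder 36 mm across, 60 mm tall, on the bench between bin and fixture, nearer the robot than the jar. Origin: centre of the underside. Leave alone.
- ring: Black ring, 64 mm across, 18 mm tall, flat on the bench beyond the fixture and bin. Leave alone.
There are look-alikes about, which are no part of the job. Leave any red look-alike of the bracket alone.

How it is judged (in metres and radians):
On the way, in this order (a step that is already met when the one before it is completed fails the run):
1. the bracket sits on both pegs, flat on the pads (horizontal distance between big_hole and big_peg below 0.004 m and horizontal distance between small_hole and small_peg below 0.004 m and z of big_hole in the frame of big_peg below 0.002 m and z of small_hole in the frame of small_peg below 0.002 m and angle between bracket's own z axis and vertical below 0.05 rad), for 0.2 s.
2. the clamp arm is swung closed over the seated bracket (all of step 1 and value of joint clamp above 1.4 rad), for 0.2 s.
At the end, for the whole second after the job is handed in: The bracket is on the pegs the right way round: each hole within 4 mm of its peg's axis and its underside within 2 mm of the pads, upright within 0.05 rad and at rest. The clamp is closed, joint above 1.4 rad. The blank, the clip and both straps are still in the bin, less than 50 mm above the bench (all of step 2 and linear speed of bracket below 0.02 m/s and x of blank in the frame of bin between -0.13 and 0.13 m and y of blank in the frame of bin between -0.18 and 0.18 m and height (world z) of each of blank, clip, strap_a, strap_b below 0.05 m and x of clip in the frame of bin between -0.13 and 0.13 m and y of clip in the frame of bin between -0.18 and 0.18 m and x of strap_a in the frame of bin between -0.13 and 0.13 m and y of strap_a in the frame of bin between -0.18 and 0.18 m and x of strap_b in the frame of bin between -0.13 and 0.13 m and y of strap_b in the frame of bin between -0.18 and 0.18 m); the robot touches nothing.
It fails at once if the jar is moved by more than 30 mm (distance of jar from where it was at the start of the episode above 0.03 m).
It fails at once if the driver is moved by more than 30 mm (distance of driver from where it was at the start of the episode above 0.03 m).
It fails at once if the plug is moved by more than 30 mm (distance of plug from where it was at the start of the episode above 0.03 m).
It fails at once if the ring is moved by more than 30 mm (distance of ring from where it was at the start of the episode above 0.03 m).
It also fails if it takes over 61 s, if anything falls off the work surface, if the arm or the gripper's body presses on something with over 40 N, if the wrist force passes 120 N, or if a joint passes its speed limit or range.

## Working session

There is one attempt and no reset: what is moved stays moved. The work goes in short steps, Python scripts to look and compute and a shell command to move; the robot and the scene stay as the last step left them, time stands still between calls to the robot, and variables do not carry over. Pictures are saved under pics/ and viewed, at most 11 in all, crops included, and the job is handed in when it is done.

```bash
mkdir -p pics; ls; python3 - <<'E'
from station import bot
import cv2,json
s=bot.get_state();print(s['clock'],s['position'],s['orientation'],s['gripper_width'])
for n in ["scene","side","wrist"]:
    c=bot.get_calibration(n);print(n,{k:__import__('numpy').round(v,3).tolist() for k,v in c.items()})
a=bot.get_image("scene");b=bot.get_image("side")
cv2.imwrite("pics/scene0.png",a);cv2.imwrite("pics/side0.png",b)
E
```

```text
pics
0.0 [ 236.76981971 -577.89797266  227.87713917] [-6.70280866e-04  9.81157272e-01  1.93209579e-01 -1.31177878e-04] 92.00030251864978
scene {'fx': 470.717, 'fy': 470.717, 'cx': 317.474, 'cy': 203.224, 'dist_coeffs': [-0.089, 0.0, 0.0, 0.0, 0.0], 'R': [[-0.392, 0.92, -0.016], [0.714, 0.294, -0.636], [-0.58, -0.261, -0.772]], 't': [182.548, -275.836, 1459.428]}
side {'fx': 471.203, 'fy': 471.203, 'cx': 321.783, 'cy': 196.049, 'dist_coeffs': [-0.137, 0.0, 0.0, 0.0, 0.0], 'R': [[-0.908, -0.418, -0.012], [-0.222, 0.508, -0.832], [0.355, -0.753, -0.554]], 't': [441.463, 173.48, 934.553]}
wrist {'fx': 352.629, 'fy': 352.629, 'cx': 319.877, 'cy': 204.021, 'dist_coeffs': [-0.045, 0.0, 0.0, 0.0, 0.0], 'R': [[0.378, -0.926, -0.001], [-0.896, -0.367, 0.249], [-0.231, -0.093, -0.968]], 't': [-624.348, -27.074, 391.048]}
```

View pics/scene0.png

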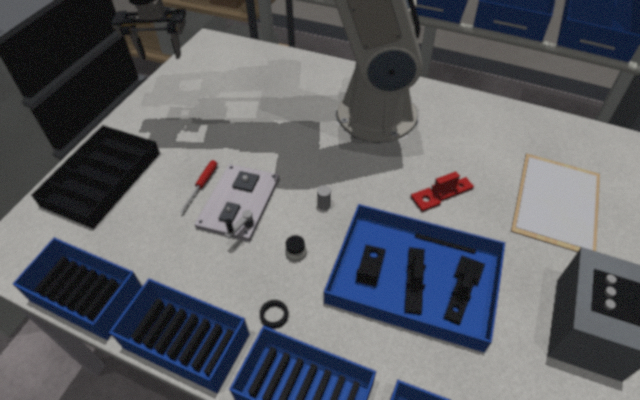

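View pics/side0.png

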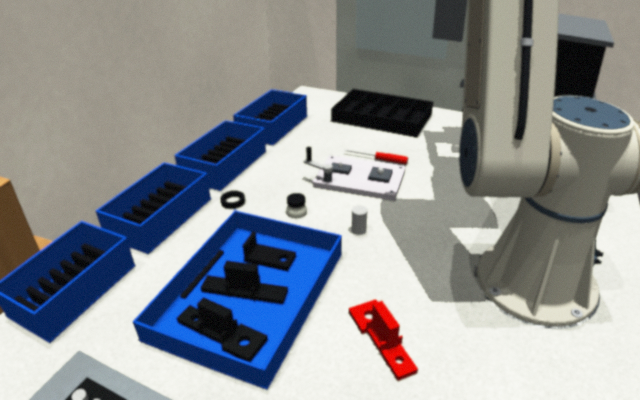

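Scene view: the bracket is the rightmost part in the bin, with its wide end at about (470,270) and its narrow end at (457,310). The blank is at (415,280) and the clip at (370,265). The fixture pads are at (246,181) and (230,212), and the clamp post is near (248,220). The side view agrees: the bracket is the nearest part, with its hole at (245,342).

```bash
cat > h.py <<'E'
import numpy as np,cv2
from station import bot
def cam(c): return np.array([[c['fx'],0,c['cx']],[0,c['fy'],c['cy']],[0,0,1.]]),np.array(c['dist_coeffs'],float),np.array(c['R'],float),np.array(c['t'],float)
def ray(c,u,v):
    K,d,R,t=cam(c);p=cv2.undistortPoints(np.array([[[u,v]]],float),K,d)[0,0]
    return -R.T@t,R.T@np.array([p[0],p[1],1])
def cast(c,u,v,z):
    o,r=ray(c,u,v);return o+r*(z-o[2])/r[2]
def proj(c,X):
    K,d,R,t=cam(c);return cv2.projectPoints(np.array(X,float).reshape(-1,3),cv2.Rodrigues(R)[0],t,K,d)[0].reshape(-1,2)
def st():
    s=bot.get_state();print(round(s['clock'],2),np.round(s['position'],1),np.round(s['orientation'],4),np.round(s['wrist_force'],1),round(s['gripper_width'],1),round(s['grip_force'],1));return s
E
python3 - <<'E'
from h import *
c=bot.get_calibration("scene")
for n,u,v,z in [("wide",470,267,19),("narrow",456,310,19),("ribtop",467,267,75),("bigpad",246,181,32),("smallpad",230,212,32),("fx_tl",230,165,20),("fx_tr",279,180,20),("fx_bl",197,224,20),("fx_br",246,238,20),("jar",295,240,45),("plug",324,190,60),("post",249,214,100),("pivot",232,225,60),("binTL",360,208,55),("binTR",506,243,55),("binBL",326,288,55),("binBR",490,345,55)]:
    print(n,np.round(cast(c,u,v,z)))
c=bot.get_calibration("side");print(np.round(cast(c,245,342,19)),np.round(cast(c,380,174,32)),np.round(cast(c,342,168,32)))
w=bot.get_calibration("wrist");s=bot.get_state();R=w['R'];print(np.array(-np.array(R).T@w['t'])-s['position'])
cv2.imwrite("pics/w0.png",bot.get_image("wrist"))
E
```

```text
wide [454. 381.  19.]
narrow [575. 376.  19.]
ribtop [496. 370.  75.]
bigpad [ 424. -223.   32.]
smallpad [ 532. -210.   32.]
fx_tl [ 379. -301.   20.]
fx_tr [ 378. -149.   20.]
fx_bl [ 590. -275.   20.]
fx_br [ 580. -140.   20.]
jar [555. -18.  45.]
plug [397. -10.  60.]
post [ 563. -129.  100.]
pivot [ 583. -171.   60.]
binTL [414.  92.  55.]
binTR [383. 443.  55.]
binBL [651. 100.  55.]
binBR [646. 454.  55.]
[455. 383.  19.] [ 419. -219.   32.] [ 522. -208.   32.]
[ 65.66551877  26.41001032 156.68762078]
```

```bash
python3 -m pendant '[[[10,15,0],[0,0,-1]],[[20,28,-2],[0,0,-1]],[[20,28,-3],[0,0,-1]],[[20,28,-3],[0,0,-1]],[[20,28,-3],[0,0,-1]]]' 40
python3 -m pendant '[[[20,28,-3],[0,0,-1]],[[20,28,-3],[0,0,-1]],[[20,28,-3],[0,0,-1]],[[20,28,-3],[0,0,-1]],[[20,28,-3],[0,0,-2]]]'
python3 -m pendant '[[[20,28,-2],[0,0,-2]],[[20,28,0],[0,0,-1]],[[18,25,0],[0,0,-1]],[[10,15,0],[0,0,0]],[[0,0,0],[0,0,0]]]'
python3 -m pendant '[[[0,0,0],[0,0,0]],[[0,0,0],[0,0,0]],[[0,0,0],[0,0,0]],[[0,0,0],[0,0,0]],[[0,0,0],[0,0,0]]]'
python3 - <<'E'
from h import *
import pickle
s=st();c=bot.get_calibration("wrist");im=bot.get_image("wrist")
cv2.imwrite("pics/w1.png",im);pickle.dump(c,open("w1.pkl","wb"))
E
```

```text
clock: 0.57
position: [327.4, -450.0, 217.2]
orientation: [-0.0, 0.989, 0.149, -0.0]
wrist_force: [-0.0, 1.4, -0.1]
gripper_width: 60.6
grip_force: 0.0
clock: 0.98
position: [427.5, -309.8, 202.4]
orientation: [-0.0, 0.995, 0.098, -0.0]
wrist_force: [0.5, 0.3, 0.2]
gripper_width: 39.8
grip_force: 0.0
clock: 1.4
position: [496.5, -212.6, 200.4]
orientation: [-0.0, 0.998, 0.065, 0.0]
wrist_force: [0.8, 0.4, 1.0]
gripper_width: 39.7
grip_force: 0.0
clock: 1.82
position: [494.4, -216.1, 200.6]
orientation: [0.0, 0.998, 0.063, -0.0]
wrist_force: [-0.7, 0.5, -0.6]
gripper_width: 40.2
grip_force: 0.0
1.82 [ 494.4 -216.1  200.6] [ 0.00e+00  9.98e-01  6.28e-02 -1.00e-04] [-0.7  0.5 -0.6] 40.2 0.0
```

View pics/w1.png

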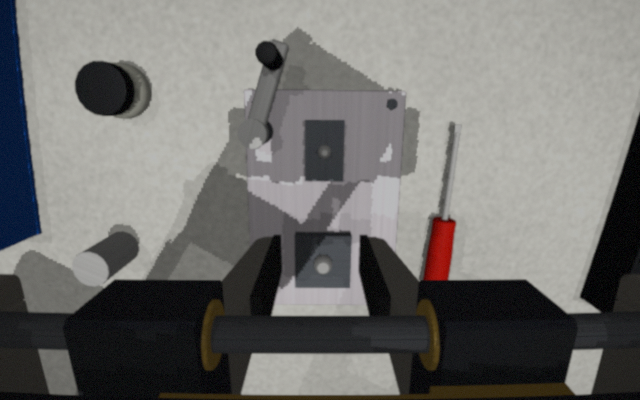

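Wrist view: the peg tips show at (325,152) (small) and (323,267) (big), each on a dark pad. The clamp pivot is at (255,133) and the post at (267,52), with the arm nearly open. The jar, plug and driver are clear to the sides.

```bash
python3 - <<'E'
from h import *
import pickle
c=pickle.load(open("w1.pkl","rb"));im=cv2.imread("pics/w1.png");g=cv2.cvtColor(im,cv2.COLOR_BGR2GRAY)
P=[]
for (u,v),r in [((325,152),11),((323,267),14)]:
    sub=g[v-r:v+r,u-r:u+r];t,m=cv2.threshold(sub,0,255,cv2.THRESH_OTSU)
    n,l,stt,ce=cv2.connectedComponentsWithStats(m)
    k=1+np.argmax(stt[1:,4]);q=ce[k]+[u-r,v-r];print(q,stt[k],t)
    X=cast(c,*q,43);P.append(X);print(np.round(X,1))
    # pad outline
    w=45;s2=g[v-w:v+w,u-w:u+w];m2=(s2<80).astype(np.uint8)
    n,l,stt,ce=cv2.connectedComponentsWithStats(m2);k=l[w-r,w] or l[w+r-2,w-12];print('pad',stt[k],ce[k]+[u-w,v-w],np.round(cast(c,*(ce[k]+[u-w,v-w]),32),1))
d=P[0]-P[1];print(np.linalg.norm(d),np.degrees(np.arctan2(d[1],d[0])),(P[0]+P[1])/2)
print('post',cast(c,266,50,100),'pivot',cast(c,256,131,60))
big=cv2.resize(np.hstack([g[100:300,240:400]]),None,fx=3,fy=3,interpolation=cv2.INTER_CUBIC);cv2.imwrite("pics/w1c.png",big)
E
```

```text
[324.34090909 150.92045455] [ 6  5 10 11 88] 72.0
[ 533.1 -215.2   43. ]
pad [  25   13   40   61 2258] [323.88396811 149.55757307] [ 533.2 -214.9   32. ]
[322.88188976 267.54330709] [  8   9  13  12 127] 110.0
[ 421.8 -228.1   43. ]
pad [   0    0   73   65 2486] [312.00482703 251.11665326] [ 433.  -215.9   32. ]
112.03231566134815 6.614626643608825 [ 477.47953444 -221.64135262   43.        ]
post [ 602.17978707 -165.4450333   100.        ] pivot [ 544.16249354 -156.43878712   60.        ]
```

View pics/w1c.png

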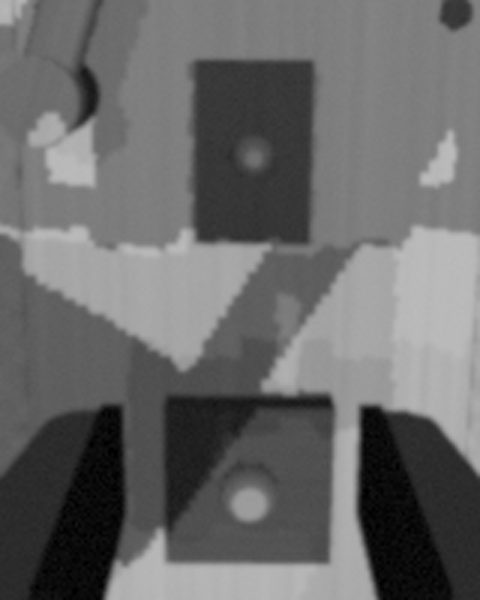

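```bash
python3 -m pendant '[[[1,20,0],[0,0,0]],[[2,38,0],[0,0,-1]],[[2,38,0],[0,0,-1]],[[2,38,0],[0,0,-1]],[[2,38,0],[0,0,-1]]]' 60
python3 -m pendant '[[[2,38,-2],[0,0,-1]],[[2,38,-2],[0,0,-1]],[[2,38,-2],[0,0,-1]],[[2,38,-2],[0,0,-1]],[[2,38,-2],[0,0,-1]]]'
python3 -m pendant '[[[2,38,-2],[0,0,-0.6]],[[2,38,-2],[0,0,0]],[[2,38,-2],[0,0,0]],[[2,38,-2],[0,0,0]],[[2,38,-2],[0,0,0]]]'
python3 -m pendant '[[[2,30,0],[0,0,0]],[[2,15,0],[0,0,0]],[[0,0,0],[0,0,0]],[[0,0,0],[0,0,0]],[[0,0,0],[0,0,0]]]'
python3 - <<'E'
from h import *
import pickle
s=st();c=bot.get_calibration("wrist");im=bot.get_image("wrist")
cv2.imwrite("pics/w2.png",im);pickle.dump(c,open("w2.pkl","wb"))
E
```

```text
clock: 2.28
position: [503.7, -42.3, 200.7]
orientation: [0.0, 1.0, 0.027, 0.0]
wrist_force: [-0.0, -0.2, 0.5]
gripper_width: 59.8
grip_force: 0.0
clock: 2.7
position: [513.8, 148.2, 190.7]
orientation: [-0.0, 1.0, -0.016, 0.0]
wrist_force: [1.3, 0.1, -0.2]
gripper_width: 60.3
grip_force: 0.0
clock: 3.12
position: [523.9, 338.2, 180.5]
orientation: [-0.0, 1.0, -0.02, 0.0]
wrist_force: [1.2, -0.1, -0.1]
gripper_width: 60.3
grip_force: 0.0
clock: 3.53
position: [527.9, 380.1, 180.4]
orientation: [0.0, 1.0, -0.021, -0.0]
wrist_force: [-0.3, 0.3, 0.2]
gripper_width: 60.1
grip_force: 0.0
3.53 [527.9 380.1 180.4] [ 5.000e-04  9.998e-01 -2.060e-02 -3.000e-04] [-0.3  0.3  0.2] 60.1 0.0
```

View pics/w2.png

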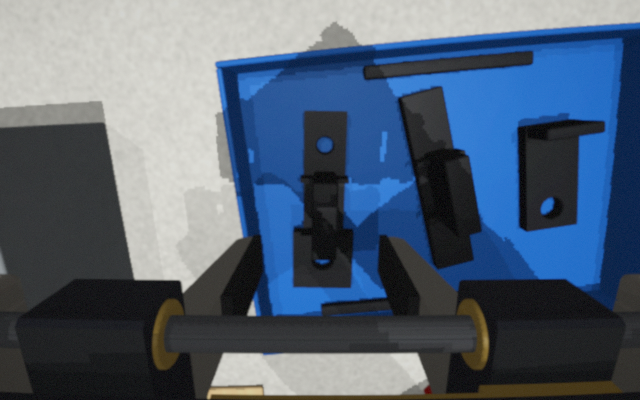

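Wrist view: the bracket is upright, with its small hole at (325,145) and its wide end towards the robot at the bottom, where the big hole at (322,262) is partly hidden by the rib. The yaw already nearly matches.

```bash
python3 - <<'E'
from h import *
import pickle
c=pickle.load(open("w2.pkl","rb"));im=cv2.imread("pics/w2.png").astype(int)
b=im[:,:,0]-im[:,:,2]; blue=(b>35)
# outline at given rows: left/right dark edges of plate, at z=19
def edges(v,u0=322,lim=60):
    d=~blue[v]; 
    l=u0-14 if v<240 else u0
    l=u0-13; r=u0+13
    while d[l-1]: l-=1
    while d[r+1]: r+=1
    return l-.5,r+.5
for v in (120,130,160,168,240,250,270,280):
    l,r=edges(v);print(v,l,r,np.round([cast(c,l,v,19),cast(c,r,v,19)],1)[:,:2].tolist(),np.round((cast(c,l,v,19)+cast(c,r,v,19))/2,1)[:2])
for u in (310,322,338):
    v=120
    while not blue[v-1,u]: v-=1
    w=280
    while not blue[w+1,u]: w+=1
    A=cast(c,u,v-.5,19);B=cast(c,u,w+.5,19);print(u,v,w,np.round(A,1),np.round(B,1),np.linalg.norm(A-B))
sub=blue[132:158,312:338].astype(np.uint8);n,l,s,ce=cv2.connectedComponentsWithStats(sub);k=1+np.argmax(s[1:,4]);print(s[k],ce[k]+[312,132],cast(c,*(ce[k]+[312,132]),19),cast(c,*(ce[k]+[312,132]),12))
E
```

```text
120 304.5 346.5 [[593.5, 390.9], [592.0, 354.0]] [592.7 372.5]
130 304.5 345.5 [[584.9, 391.4], [583.3, 355.1]] [584.1 373.2]
160 303.5 344.5 [[558.3, 393.7], [556.8, 356.7]] [557.5 375.2]
168 303.5 344.5 [[551.0, 394.1], [549.5, 356.9]] [550.3 375.5]
240 293.5 352.5 [[482.2, 407.3], [479.8, 350.9]] [481.  379.1]
250 293.5 351.5 [[472.0, 408.0], [469.6, 352.1]] [470.8 380. ]
270 293.5 350.5 [[451.0, 409.3], [448.6, 353.4]] [449.8 381.4]
280 293.5 349.5 [[440.3, 409.9], [437.9, 354.6]] [439.1 382.3]
310 111 286 [601.4 385.7  19. ] [432.5 394.   19. ] 169.1096414062208
322 112 286 [600.1 375.3  19. ] [432.  382.1  19. ] 168.2536059323752
338 112 286 [599.5 361.3  19. ] [431.3 366.2  19. ] 168.29303212611808
[  4   5  18  16 224] [324.42410714 144.27232143] [571.57800176 374.25091074  19.        ] [570.9808892  374.18160364  12.        ]
```

```bash
python3 -m pendant '[[[-6,-1.4,-10],[0,0,-0.65]],[[-6,-1.3,-25],[0,0,-0.65]],[[0,0,-35],[0,0,0]],[[0,0,-35],[0,0,0]],[[0,0,-25],[0,0,0]]]' 60
python3 -m pendant '[[[0,0,0],[0,0,0]],[[0,0,0],[0,0,0]],[[0,0,0],[0,0,0]],[[0,0,0],[0,0,0]],[[0,0,0],[0,0,0]]]' 15
python3 -m pendant '[[[0,0,0],[0,0,0]],[[0,0,0],[0,0,0]],[[0,0,0],[0,0,0]],[[0,0,0],[0,0,0]],[[0,0,0],[0,0,0]]]' 0
```

```text
clock: 4.0
position: [514.4, 376.8, 47.8]
orientation: [0.001, 0.999, -0.033, -0.001]
wrist_force: [-0.6, -0.2, 0.1]
gripper_width: 60.3
grip_force: 0.0
clock: 4.42
position: [517.0, 379.6, 52.6]
orientation: [-0.001, 0.999, -0.032, 0.001]
wrist_force: [-0.5, -0.7, 1.0]
gripper_width: 28.9
grip_force: 0.0
clock: 4.83
position: [516.5, 379.1, 52.0]
orientation: [-0.0, 1.0, -0.031, 0.001]
wrist_force: [-1.0, -2.3, 7.3]
gripper_width: 20.1
grip_force: 30.0
```

```bash
python3 -m pendant '[[[0,0,10],[0,0,0]],[[0,0,25],[0,0,0]],[[0,0,35],[0,0,0]],[[0,0,30],[0,0,0]],[[0,0,10],[0,0,0]]]'
python3 -m pendant '[[[0,-10,0],[0,0,0]],[[-2,-20,0],[0,0,0]],[[-2,-30,0],[0,0,0.7]],[[-2,-30,0],[0,0,0.7]],[[-2,-30,0],[0,0,0.7]]]'
python3 - <<'E'
from h import *
s=st();c=bot.get_calibration("wrist");im=bot.get_image("wrist");cv2.imwrite("pics/w3.png",im)
q=s['orientation'];print('yaw',2*np.degrees(np.arctan2(q[2],q[1])))
w1=__import__('pickle').load(open("w1.pkl","rb"));print(cast(w1,324.4,151.5,45),cast(w1,323,267.7,45))
E
```

```text
clock: 5.25
position: [517.7, 380.4, 165.9]
orientation: [-0.002, 0.999, -0.032, 0.003]
wrist_force: [0.4, 0.1, -1.7]
gripper_width: 19.8
grip_force: 30.0
clock: 5.67
position: [506.2, 256.7, 158.4]
orientation: [0.001, 1.0, -0.013, -0.001]
wrist_force: [0.9, -1.1, -1.5]
gripper_width: 19.6
grip_force: 30.0
5.67 [506.2 256.7 158.4] [ 8.000e-04  9.999e-01 -1.270e-02 -1.400e-03] [ 0.9 -1.1 -1.5] 19.6 30.0
yaw -1.4504276150738933
[ 532.82561244 -215.2551096    45.        ] [ 422.59746621 -228.09479297   45.        ]
```

View pics/w3.png

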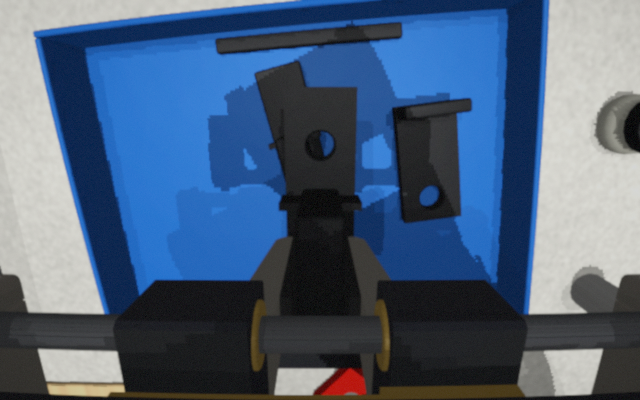

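Held level. The small hole is visible at (321,145) between the narrow end and the rib. Next I carry it over the fixture.

```bash
python3 -m pendant '[[[-2,-33,0],[0,0,0.7]],[[-2,-33,0],[0,0,0.7]],[[-2,-33,0],[0,0,0.7]],[[-2,-33,0],[0,0,0.7]],[[-2,-33,0],[0,0,0.7]]]'
python3 -m pendant '[[[-2,-33,0],[0,0,0.7]],[[-2,-33,0],[0,0,0.7]],[[-2,-33,0],[0,0,0.7]],[[-2,-33,0],[0,0,0.7]],[[-2,-33,0],[0,0,0.7]]]'
python3 -m pendant '[[[-2,-33,0],[0,0,0.7]],[[-2,-33,0],[0,0,0.4]],[[-2,-33,0],[0,0,0]],[[-2,-25,0],[0,0,0]],[[0,-12,0],[0,0,0]]]'
python3 -m pendant '[[[0,0,0],[0,0,0]],[[0,0,0],[0,0,0]],[[0,0,0],[0,0,0]],[[0,0,0],[0,0,0]],[[0,0,0],[0,0,0]]]'
python3 - <<'E'
from h import *
import pickle
s=st();c=bot.get_calibration("wrist");im=bot.get_image("wrist");cv2.imwrite("pics/w4.png",im);pickle.dump((s,c),open("w4.pkl","wb"))
q=s['orientation'];print('yaw',2*np.degrees(np.arctan2(q[2],q[1])))
cv2.imwrite("pics/w4s.png",np.vstack([im[60:360,160:480],bot.get_image("side")[100:240,220:540]]))
E
```

```text
clock: 6.13
position: [496.1, 91.9, 158.9]
orientation: [0.0, 1.0, 0.018, -0.001]
wrist_force: [0.2, 0.6, -1.4]
gripper_width: 20.1
grip_force: 30.0
clock: 6.55
position: [486.0, -72.7, 159.0]
orientation: [-0.0, 0.999, 0.048, -0.001]
wrist_force: [0.2, 0.1, -2.6]
gripper_width: 20.1
grip_force: 30.0
clock: 6.97
position: [478.1, -209.5, 158.9]
orientation: [-0.0, 0.998, 0.056, -0.001]
wrist_force: [-0.3, 0.3, -1.2]
gripper_width: 20.0
grip_force: 30.0
clock: 7.38
position: [479.9, -205.9, 160.4]
orientation: [-0.0, 0.998, 0.058, -0.0]
wrist_force: [-0.3, -0.7, -1.6]
gripper_width: 20.0
grip_force: 30.0
7.38 [ 479.9 -205.9  160.4] [-2.000e-04  9.983e-01  5.810e-02 -1.000e-04] [-0.3 -0.7 -1.6] 20.0 30.0
yaw 6.6583068284089295
```

View pics/w4s.png

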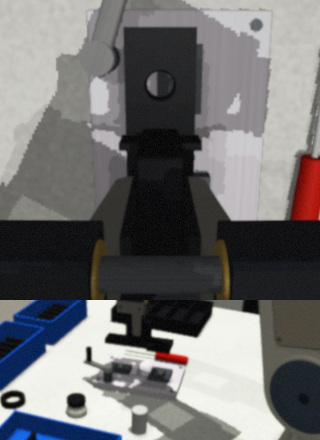

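```bash
python3 - <<'E'
from h import *
import pickle
s,c=pickle.load(open("w4.pkl","rb"));g=cv2.cvtColor(cv2.imread("pics/w4.png"),cv2.COLOR_BGR2GRAY)
sub=g[115:172,292:350];print(sub[28,::2].tolist(),sub[::2,20].tolist())
for th in (34,40,46,55):
    m=(sub>th).astype(np.uint8);n,l,stt,ce=cv2.connectedComponentsWithStats(m)
    for k in range(1,n):
        x,y,w,h,a=stt[k]
        if a>150 and x>5 and y>3: print(th,x+292,y+115,w,h,a,ce[k]+[292,115])
for v in (95,110,125,165,180):
    print(v,np.argwhere(np.abs(np.diff(g[v,270:372].astype(int)))>12).ravel()+270.5)
print([ (u,np.argwhere(np.abs(np.diff(g[75:100,u].astype(int)))>12).ravel()+75.5) for u in (300,320,340)])
p=s['position'];q=s['orientation'];a=2*np.arctan2(q[2],q[1]);ex=np.array([np.cos(a),np.sin(a)]);ey=np.array([-ex[1],ex[0]])
for off in (45,47,49):
  for n,(u,v),h in [('rim',(320,143.5),14),('end',(320,87.5),14)]:
    X=cast(c,u,v,p[2]-off+h);d=(X-p)[:2];print(off,n,d@ex,d@ey)
E
```

```text
[38, 39, 37, 37, 38, 38, 33, 65, 139, 129, 112, 110, 92, 46, 38, 43, 38, 40, 43, 52, 48, 17, 32, 35, 40, 38, 37, 38, 38] [42, 39, 40, 39, 41, 41, 39, 38, 32, 73, 109, 113, 113, 113, 112, 114, 114, 112, 111, 89, 31, 19, 27, 31, 36, 34, 34, 30, 32]
40 306 131 27 26 397 [317.35012594 142.99496222]
46 306 131 13 25 237 [312.47257384 143.17721519]
55 306 132 12 24 222 [312.55855856 143.5       ]
95 [277.5 282.5 283.5 284.5 355.5 356.5 357.5]
110 [270.5 271.5 272.5 273.5 276.5 277.5 278.5 283.5 356.5 361.5 362.5 363.5]
125 [271.5 272.5 273.5 274.5 276.5 277.5 278.5 283.5 361.5 362.5]
165 [283.5 284.5 285.5 359.5 360.5 361.5]
180 [284.5 285.5 286.5 353.5 354.5 355.5]
[(300, array([85.5, 86.5, 87.5])), (320, array([85.5, 86.5, 87.5])), (340, array([85.5, 86.5, 87.5]))]
45 rim 55.3962080033718 -0.015930947430526032
45 end 83.67852437758886 -0.037573477791919885
47 rim 55.23159137817321 -0.015339377303567048
47 end 83.81533481669182 -0.03721256926651151
49 rim 55.06697475297464 -0.014747807176579641
49 end 83.95214525579465 -0.0368516607410907
```

```bash
python3 -m pendant '[[[-1.1,-8,0],[0,0,0]],[[-1.1,-7.8,0],[0,0,0]],[[0,0,-15],[0,0,0]],[[0,0,-25],[0,0,0]],[[0,0,-20],[0,0,0]]]'
python3 -m pendant '[[[0,0,0],[0,0,0]],[[0,0,0],[0,0,0]],[[0,0,0],[0,0,0]],[[0,0,0],[0,0,0]],[[0,0,0],[0,0,0]]]'
python3 - <<'E'
from h import *
import pickle
s=st();c=bot.get_calibration("wrist");im=bot.get_image("wrist");cv2.imwrite("pics/w5.png",im);pickle.dump((s,c),open("w5.pkl","wb"))
q=s['orientation'];print('yaw',2*np.degrees(np.arctan2(q[2],q[1])))
sd=bot.get_image("side");sc=bot.get_image("scene")
big=lambda a:cv2.resize(a,(400,300),interpolation=cv2.INTER_CUBIC)
cv2.imwrite("pics/w5s.png",np.vstack([np.hstack([big(im[90:210,240:400]),big(sd[120:210,300:420])]),np.hstack([big(sc[150:255,180:320]),big(im[20:320,120:520])])]))
E
```

```text
clock: 7.9
position: [477.9, -223.8, 100.0]
orientation: [0.0, 0.998, 0.057, 0.001]
wrist_force: [0.3, -0.2, -1.7]
gripper_width: 20.0
grip_force: 30.0
clock: 8.32
position: [478.5, -223.3, 101.8]
orientation: [0.001, 0.998, 0.057, 0.001]
wrist_force: [-0.0, -0.6, -1.8]
gripper_width: 19.9
grip_force: 30.0
8.32 [ 478.5 -223.3  101.8] [5.000e-04 9.984e-01 5.730e-02 1.000e-03] [-0.  -0.6 -1.8] 19.9 30.0
yaw 6.575277545392987
```

View pics/w5s.png

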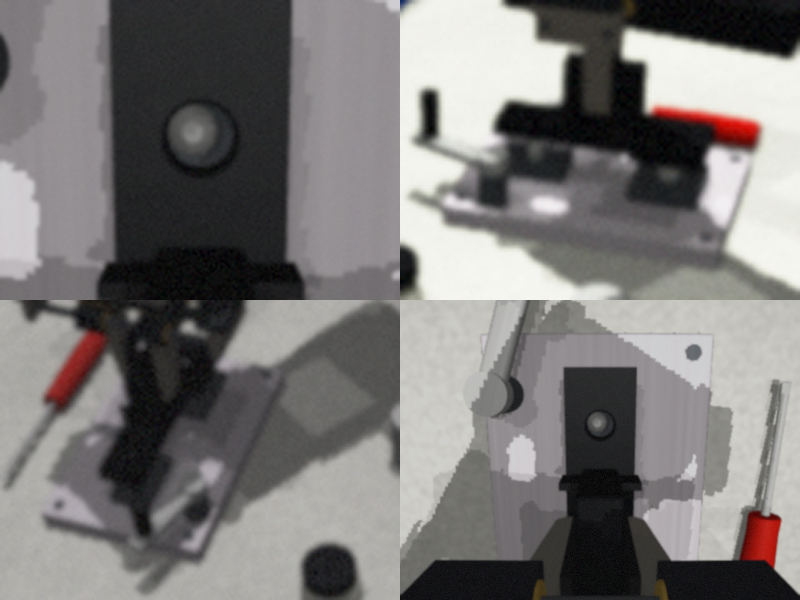

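The top-left pane (wrist crop) shows the peg through the small hole. The hole rim is centred at about (320,145) in full-image pixels and the peg tip at about (317.7,143.3), so only a small correction is needed.

```bash
python3 - <<'E'
from h import *
import pickle
s,c=pickle.load(open("w5.pkl","rb"));g=cv2.cvtColor(cv2.imread("pics/w5.png"),cv2.COLOR_BGR2GRAY)
sub=g[125:165,300:342]
for th in (50,90,110,130):
    m=(sub>th).astype(np.uint8);n,l,stt,ce=cv2.connectedComponentsWithStats(m);k=1+np.argmax(stt[1:,4]);x,y,w,h,a=stt[k];print(th,x+300,y+125,w,h,a,ce[k]+[300,125],(x+w/2+299.5,y+h/2+124.5))
m=(sub<33).astype(np.uint8);ys,xs=np.nonzero(cv2.morphologyEx(m,cv2.MORPH_OPEN,np.ones((2,2))));print('dark ring',xs.min()+300,xs.max()+300,ys.min()+125,ys.max()+125)
p=s['position'];a=np.radians(6.6);ex=np.array([np.cos(a),np.sin(a)]);ey=np.array([-ex[1],ex[0]])
H=cast(c,320,144.8,p[2]-33)[:2];T=cast(c,317.5,143,45)[:2];d=T-H
print('world corr',d,'tool',d@ex,d@ey,'holeTool',(H-p[:2])@ex,(H-p[:2])@ey)
E
```

```text
50 307 132 20 24 353 [316.8101983  142.52691218] (np.float64(316.5), np.float64(143.5))
90 312 136 12 13 109 [317.43119266 141.98165138] (np.float64(317.5), np.float64(142.0))
110 314 139 7 8 47 [316.9787234  142.82978723] (np.float64(317.0), np.float64(142.5))
130 316 142 4 4 10 [317.7 143.9] (np.float64(317.5), np.float64(143.5))
dark ring 305 337 131 162
world corr [-1.08738842  1.35443336] tool -0.9245073315193936 1.470438536269733 holeTool 54.59746278036277 -0.08240797329580918
```

```bash
python3 -m pendant '[[[-1,1.4,0],[0,0,0]],[[0,0,-3],[0,0,0]],[[0,0,-4],[0,0,0]],[[0,0,-3],[0,0,0]],[[0,0,0],[0,0,0]]]'
python3 -m pendant '[[[0,0,-2],[0,0,0]],[[0,0,-2],[0,0,0]],[[0,0,-2],[0,0,0]],[[0,0,0],[0,0,0]],[[0,0,0],[0,0,0]]]'
```

```text
clock: 8.88
position: [476.2, -221.2, 89.7]
orientation: [-0.0, 0.998, 0.057, -0.001]
wrist_force: [0.4, 1.3, -1.8]
gripper_width: 19.9
grip_force: 30.0
clock: 9.3
position: [476.7, -221.4, 84.4]
orientation: [-0.0, 0.998, 0.057, -0.0]
wrist_force: [0.3, 0.2, -1.5]
gripper_width: 19.8
grip_force: 30.0
```

```bash
python3 -m pendant '[[[0,0,-1.5],[0,0,0]],[[0,0,-1.5],[0,0,0]],[[0,0,-1],[0,0,0]],[[0,0,-0.5],[0,0,0]],[[0,0,0],[0,0,0]]]'
python3 -m pendant '[[[0,0,-0.5],[0,0,0]],[[0,0,-0.5],[0,0,0]],[[0,0,-0.5],[0,0,0]],[[0,0,0],[0,0,0]],[[0,0,0],[0,0,0]]]'
```

```text
clock: 9.72
position: [476.6, -221.4, 79.9]
orientation: [-0.0, 0.998, 0.057, -0.0]
wrist_force: [-0.8, 0.6, -0.8]
gripper_width: 19.9
grip_force: 30.0
clock: 10.13
position: [476.7, -221.5, 78.9]
orientation: [0.0, 0.998, 0.057, 0.0]
wrist_force: [-2.7, 0.1, 6.6]
gripper_width: 19.9
grip_force: 30.0
```

```bash
python3 -m pendant '[[[0,0,0],[0,0,0]],[[0,0,0],[0,0,0]],[[0,0,0],[0,0,0]],[[0,0,0],[0,0,0]],[[0,0,0],[0,0,0]]]' 45
python3 -m pendant '[[[0,0,10],[0,0,0]],[[0,0,25],[0,0,0]],[[0,0,35],[0,0,0]],[[0,0,35],[0,0,0]],[[0,0,15],[0,0,0]]]'
python3 -m pendant '[[[5,0,0],[0,0,0]],[[5,0,0],[0,0,0]],[[5,0,0],[0,0,0]],[[0,0,0],[0,0,0]],[[0,0,0],[0,0,0]]]'
python3 - <<'E'
from h import *
import pickle
s=st();c=bot.get_calibration("wrist");im=bot.get_image("wrist");cv2.imwrite("pics/w6.png",im);pickle.dump((s,c),open("w6.pkl","wb"))
sd=bot.get_image("side")
big=lambda a:cv2.resize(a,(400,300),interpolation=cv2.INTER_CUBIC)
cv2.imwrite("pics/w6s.png",np.hstack([big(im[20:320,120:520]),big(sd[120:210,300:420])]))
E
```

```text
clock: 10.55
position: [476.8, -221.4, 78.5]
orientation: [-0.0, 0.998, 0.057, -0.0]
wrist_force: [0.4, 0.2, 0.5]
gripper_width: 45.3
grip_force: 0.0
clock: 10.97
position: [478.4, -222.2, 203.5]
orientation: [0.001, 0.998, 0.057, 0.002]
wrist_force: [1.2, -0.9, 1.0]
gripper_width: 45.0
grip_force: 0.0
clock: 11.38
position: [491.3, -221.1, 197.2]
orientation: [-0.001, 0.998, 0.058, -0.001]
wrist_force: [-0.5, -0.0, -0.0]
gripper_width: 45.1
grip_force: 0.0
11.38 [ 491.3 -221.1  197.2] [-6.000e-04  9.983e-01  5.760e-02 -1.100e-03] [-0.5 -0.  -0. ] 45.1 0.0
```

View pics/w6s.png

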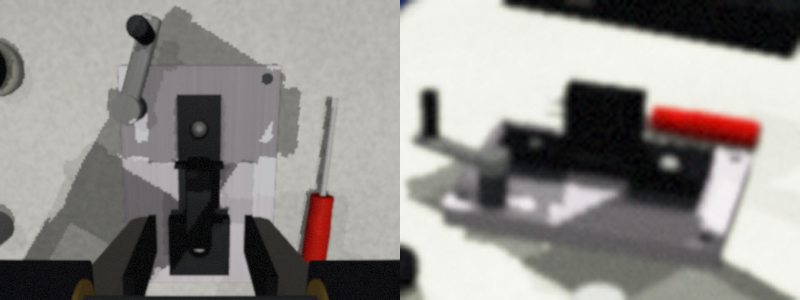

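Seated: the bracket lies flat with both peg tips showing through the holes. In the full wrist image the clamp post is at (259,47) and the pivot at (246,127). Next I work out the clamp geometry.

```bash
python3 - <<'E'
from h import *
import pickle
s,c=pickle.load(open("w6.pkl","rb"));g=cv2.cvtColor(cv2.imread("pics/w6.png"),cv2.COLOR_BGR2GRAY)
m=(g[25:75,235:285]<45).astype(np.uint8);n,l,stt,ce=cv2.connectedComponentsWithStats(m);k=1+np.argmax(stt[1:,4]);x,y,w,h,a=stt[k];print(x+235,y+25,w,h,a)
ct=max(cv2.findContours(m,0,2)[0],key=cv2.contourArea).reshape(-1,2)+[235,25]
print(ct[np.argsort(ct[:,1])][:6].tolist(), ct[:,0].min(),ct[:,0].max(),ct[:,1].min(),ct[:,1].max())
post=cast(c,257.5,44.5,100)
piv=np.array([477.5,-221.7])+np.array([[np.cos(.1155),-np.sin(.1155)],[np.sin(.1155),np.cos(.1155)]])@[72,60]
d=post[:2]-piv;print('post',post,'piv',piv,'r',np.linalg.norm(d),'ang',np.degrees(np.arctan2(d[1],d[0])),'pivcam',cast(c,246,127,60))
st();print(bot.get_state()['joint_pos'])
for t in np.radians([-10,-20,-30,-40,-50,-60,-70,-80,-83.4,-90]): print(np.degrees(t).round(),np.round(piv+60*np.array([np.cos(t),np.sin(t)]),1))
E
```

```text
248 36 27 29 469
[[254, 36], [260, 36], [256, 36], [255, 36], [261, 37], [254, 37]] 248 274 36 64
post [ 601.68571685 -165.98893267  100.        ] piv [ 542.10568236 -153.80224005] r 60.81361678553323 ang -11.560008386610235 pivcam [ 543.88234062 -153.93248331   60.        ]
11.48 [ 491.1 -221.2  197.5] [-5.000e-04  9.983e-01  5.740e-02 -1.000e-03] [-0.7 -0.4 -0. ] 45.0 0.0
[-4.25854235e-01  2.54357887e-01  1.84794402e+00 -7.64371648e-05
  1.04150697e+00  1.03003477e+00]
-10.0 [ 601.2 -164.2]
-20.0 [ 598.5 -174.3]
-30.0 [ 594.1 -183.8]
-40.0 [ 588.1 -192.4]
-50.0 [ 580.7 -199.8]
-60.0 [ 572.1 -205.8]
-70.0 [ 562.6 -210.2]
-80.0 [ 552.5 -212.9]
-83.0 [ 549.  -213.4]
-90.0 [ 542.1 -213.8]
```

```bash
python3 -m pendant '[[[22,11,0],[0,0,-3.6]],[[22,11,0],[0,0,-3.6]],[[22,11,0],[0,0,-3.6]],[[22,11,0],[0,0,-3.6]],[[22,11,0],[0,0,-3.6]]]' 60
python3 -m pendant '[[[0,0,0],[0,0,0]],[[0,0,0],[0,0,0]],[[0,0,0],[0,0,0]],[[0,0,-10],[0,0,0]],[[0,0,-15],[0,0,0]]]'
python3 -m pendant '[[[0,0,-25],[0,0,0]],[[0,0,-25],[0,0,0]],[[0,0,-20],[0,0,0]],[[0,0,-10],[0,0,0]],[[0,0,0],[0,0,0]]]'
python3 -m pendant '[[[0,0,0],[0,0,0]],[[0,0,0],[0,0,0]],[[0,0,0],[0,0,0]],[[0,0,0],[0,0,0]],[[0,0,0],[0,0,0]]]' 22
```

```text
clock: 11.9
position: [602.2, -165.8, 197.9]
orientation: [-0.0, 0.995, -0.101, -0.001]
wrist_force: [-0.1, -0.1, -0.1]
gripper_width: 60.5
grip_force: 0.0
clock: 12.32
position: [601.7, -167.3, 174.2]
orientation: [0.0, 0.995, -0.1, 0.001]
wrist_force: [0.1, -0.9, -0.6]
gripper_width: 59.7
grip_force: 0.0
clock: 12.73
position: [599.3, -166.4, 90.9]
orientation: [-0.0, 0.995, -0.1, -0.002]
wrist_force: [-1.1, -0.3, -0.5]
gripper_width: 60.1
grip_force: 0.0
clock: 13.15
position: [602.3, -166.6, 94.6]
orientation: [0.0, 0.995, -0.099, 0.001]
wrist_force: [-0.3, -0.1, -0.4]
gripper_width: 28.8
grip_force: 0.0
```

```bash
python3 -m pendant '[[[-1.3,-5.1,0],[0,0,-5]],[[-1.7,-5,0],[0,0,-5]],[[-2.1,-4.8,0],[0,0,-5]],[[-2.5,-4.6,0],[0,0,-5]],[[-2.9,-4.3,0],[0,0,-5]]]' 22
python3 -m pendant '[[[-3.3,-4.1,0],[0,0,-5]],[[-3.6,-3.8,0],[0,0,-5]],[[-4,-3.4,0],[0,0,-5]],[[-4.2,-3.1,0],[0,0,-5]],[[-4.5,-2.7,0],[0,0,-5]]]'
python3 -m pendant '[[[-4.7,-2.3,0],[0,0,-5]],[[-4.9,-1.9,0],[0,0,-5]],[[-5,-1.4,0],[0,0,-5]],[[-5,-1,0],[0,0,-5]],[[0,0,0],[0,0,0]]]'
python3 - <<'E'
from h import *
s=st();q=s['orientation'];print('yaw',2*np.degrees(np.arctan2(q[2],q[1])),s['joint_pos'])
cv2.imwrite("pics/w7.png",np.vstack([bot.get_image("wrist")[0:300,:],cv2.resize(bot.get_image("scene")[140:260,160:360],(640,280))]))
E
```

```text
clock: 13.57
position: [591.6, -190.3, 94.2]
orientation: [-0.0, 0.949, -0.315, 0.001]
wrist_force: [-0.1, 1.4, 0.9]
gripper_width: 21.8
grip_force: 0.7
clock: 13.98
position: [572.2, -207.5, 94.2]
orientation: [-0.0, 0.859, -0.513, 0.001]
wrist_force: [0.8, 0.9, 0.1]
gripper_width: 22.0
grip_force: 0.7
clock: 14.4
position: [551.8, -214.3, 94.1]
orientation: [-0.0, 0.757, -0.654, 0.0]
wrist_force: [0.7, 0.6, 0.1]
gripper_width: 21.9
grip_force: 0.0
14.4 [ 551.8 -214.3   94.1] [-1.000e-04  7.567e-01 -6.538e-01  4.000e-04] [0.7 0.6 0.1] 21.9 0.0
yaw -81.65710167170295 [-3.72808554e-01  4.59336518e-01  1.81304198e+00 -1.71698436e-04
  8.68390228e-01  2.62328393e+00]
```

View pics/w7.png

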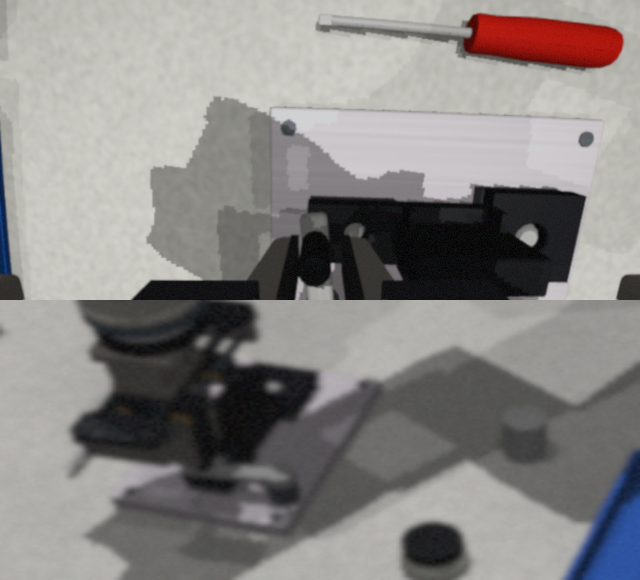

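The post at (315,258) is caged between the fingers, and the arm lies across the narrow end. Next I nudge it to the stop.

```bash
python3 -m pendant '[[[-1,-0.1,0],[0,0,0]],[[-1,-0.1,0],[0,0,0]],[[-1,-0.1,0],[0,0,0]],[[-1,-0.1,0],[0,0,0]],[[0,0,0],[0,0,0]]]'
python3 -m pendant '[[[-0.7,0,0],[0,0,0]],[[-0.7,0,0],[0,0,0]],[[-0.6,0,0],[0,0,0]],[[0,0,0],[0,0,0]],[[0,0,0],[0,0,0]]]'
```

```text
clock: 14.92
position: [548.0, -214.4, 93.6]
orientation: [-0.0, 0.758, -0.652, 0.0]
wrist_force: [1.2, -1.2, 1.0]
gripper_width: 22.0
grip_force: 0.5
clock: 15.33
position: [545.8, -214.3, 93.5]
orientation: [0.0, 0.758, -0.652, -0.0]
wrist_force: [1.0, -0.8, 0.7]
gripper_width: 21.8
grip_force: 0.3
```

```bash
python3 -m pendant '[[[-0.7,-0.1,0],[0,0,0]],[[-0.7,0,0],[0,0,0]],[[-0.6,0,0],[0,0,0]],[[0,0,0],[0,0,0]],[[0,0,0],[0,0,0]]]'
```

```text
clock: 15.75
position: [544.9, -214.5, 93.6]
orientation: [-0.001, 0.758, -0.652, 0.001]
wrist_force: [5.9, -0.1, -3.6]
gripper_width: 21.8
grip_force: 2.6
```

Stop reached: 5.9 N against the motion. I back off to centre and lift clear.

```bash
python3 -m pendant '[[[1.5,0.1,0],[0,0,0]],[[1.5,0.2,0],[0,0,0]],[[1,0.1,0],[0,0,0]],[[0,0,0],[0,0,0]],[[0,0,0],[0,0,0]]]'
python3 -m pendant '[[[0,0,5],[0,0,0]],[[0,0,10],[0,0,0]],[[0,0,20],[0,0,0]],[[0,0,30],[0,0,0]],[[0,0,30],[0,0,0]]]'
python3 -m pendant '[[[0,20,20],[0,0,5]],[[0,20,10],[0,0,5]],[[0,20,0],[0,0,5]],[[0,10,0],[0,0,5]],[[0,0,0],[0,0,0]]]'
python3 - <<'E'
from h import *
s=st()
big=lambda a:cv2.resize(a,(400,300),interpolation=cv2.INTER_CUBIC)
w=bot.get_image("wrist");cv2.imwrite("pics/w8w.png",w)
cv2.imwrite("pics/w8.png",np.vstack([np.hstack([big(w),big(bot.get_image("side")[110:215,290:430])]),big(bot.get_image("scene")).repeat(2,1)[:, :800]]))
E
```

```text
clock: 16.17
position: [547.8, -214.0, 93.5]
orientation: [0.0, 0.758, -0.652, -0.0]
wrist_force: [-0.5, -0.0, 0.7]
gripper_width: 22.1
grip_force: 0.0
clock: 16.58
position: [547.4, -213.9, 190.0]
orientation: [0.0, 0.758, -0.652, -0.001]
wrist_force: [0.8, 0.1, 0.3]
gripper_width: 22.0
grip_force: 0.0
clock: 17.0
position: [548.1, -142.4, 220.0]
orientation: [-0.0, 0.861, -0.508, 0.001]
wrist_force: [0.6, 0.2, 0.7]
gripper_width: 22.0
grip_force: 0.0
17.0 [ 548.1 -142.4  220. ] [-4.000e-04  8.611e-01 -5.084e-01  5.000e-04] [0.6 0.2 0.7] 22.0 0.0
```

View pics/w8.png

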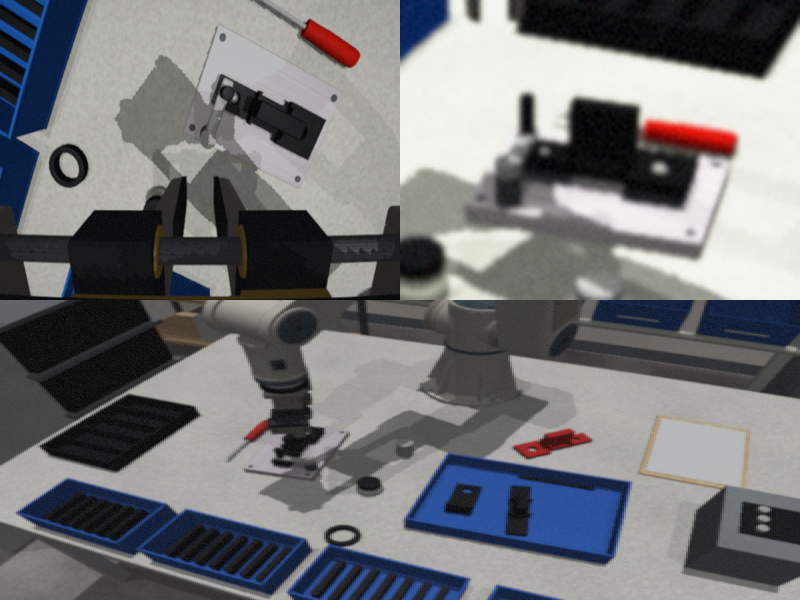

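The bracket is seated and the clamp arm lies across its narrow end. The other parts are in the bin, the loose items look undisturbed, and the gripper is clear.

```bash
python3 -c "
from station import bot
print(bot.job_done())"
```

```text
the job is handed in; nothing more can be done
None
```

The bracket is seated the right way round on both pegs with the clamp swung to its stop, and I handed the job in at about 17 s on the robot's clock; the hand-in gave no verdict back.

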